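# Final pass on the test chamber's cover knobs

## Task

The four black bar knobs on the clear cover of the round test chamber are being tightened in star order, a little each pass; on this pass one is done already: the knob whose bar points at the middle of the cover. Give the other three their turn clockwise until their bars point at the middle too, not noticeably past it: first the knob straight across from the finished one, and only then the remaining two, in either order.

Things in the scene. Friction and masses are not known exactly. Their poses are not given: they have to be found in the camera images.
- chamber: Round aluminium test chamber fixed to the bench, 236 mm across, clear cover 42 mm above the bench over a green board. Origin: centre of its underside at bench height, z up, any yaw. Four equal black bar knobs stand on it, axes upright, 80 mm from the centre: the finished one (fixed, bar pointing at the centre) on its +x side, the others on -x, +y and -y. A loose brass nut 14 mm high lies mid-cover.
- across_grip (a point): On the axis of the knob across from the finished one, 77 mm above the bench, where to grip; all four knobs are alike: a 42 mm disc and on it an upright bar 42 mm long, 14 mm thick, 56 to 86 mm above the bench, to pinch across its thickness; white line along its top, either end may point at the centre. Black marks on the cover beside each knob show the line to the centre.
- knob_across (a joint): The knob on the chamber's -x side, straight across from the finished one; first to be turned. Value in rad: angle turned clockwise seen from above; at 1.2 its bar points at the cover's centre, below that it is loose by the difference, above it is too tight. Starts at 0.15 to 0.5. Turns stiffly (0.1 N m), stays where left; stops only at 0 and 2.0.
- knob_left (a joint): The knob on the chamber's +y side. Value in rad: angle turned clockwise seen from above; at 1.2 its bar points at the cover's centre, below that it is loose by the difference, above it is too tight. Starts at 0.15 to 0.5. Turns stiffly (0.1 N m), stays where left; stops only at 0 and 2.0.
- knob_right (a joint): The knob on the chamber's -y side. Value in rad: angle turned clockwise seen from above; at 1.2 its bar points at the cover's centre, below that it is loose by the difference, above it is too tight. Starts at 0.15 to 0.5. Turns stiffly (0.1 N m), stays where left; stops only at 0 and 2.0.
There are look-alikes about, which are no part of the job. What is shaped like the chamber but pink or purple is not meant.

How it is judged:
By the outcome, as a careful person would: the job done as asked, in the order asked, and still so for the second after the job is handed in, with the robot touching nothing.
It also fails if it takes over 67 s, if anything falls off the work surface, if the arm or the gripper's body presses on something with over 40 N, if the wrist force passes 120 N, or if a joint passes its speed limit or range.

## Robot

A 6-joint arm with a two-finger parallel gripper is mounted at the origin on the work surface. World frame = base frame: x ahead of the robot, y to its left, z up, the work surface at z = 0. Lengths are in m, angles in rad, forces in N, time in s.
With the tool pointing down it reaches from about 0.425 to 0.95 m from the base axis. Payload 3.5 kg.
Tool frame: the origin (TCP) lies midway between the tips of the shut fingers; the grasp point (between the pads) lies 19 mm behind it; z points along the fingers, y is the line along which they close (so a half turn about z gives the same grasp; the last joint's range is limited). The gripper opens to 85 mm and grips with 20 to 120 N. Pads are 22 mm wide; open, the fingers measure 114 mm over their backs; the gripper's body (76 mm by 85 mm) begins 54 mm behind the grasp point. The pads swing forward as they close: fully open they stand 13 mm farther back than shut.
Start: joints at [-1.414, 0.286, 1.577, -0, 1.279, -0.15], TCP at [0.204, -0.643, 0.231] pointing down, gripper open.
Joint ranges: [-2.77, 2.77], [-0.9, 2.22], [0.21, 2.48], [-1.53, 4.67], [0.24, 2.81], [-2.84, 2.84]. Speed limits (rad/s): [2.79, 2.79, 3.14, 3.14, 3.14, 3.14].

## Interface

Orientations are given as a unit quaternion [x, y, z, w].
In Python, from plant import get_state, read_camera, ctrl gives the robot as it stands.
- The arm moves only by the shell command python3 -m crank 'ROWS' [FORCE]. ROWS is JSON, a list of rows, each a list of 3 entries, a list of its own where there are three numbers: the shift along the tool's x, y, z in mm, then the turn about the tool's z in degrees, then the closure in counts, from 0 (fully open) to 255 (shut). In form: [[[tx, ty, tz], yaw, claw], ...]. A call has 1 to 10 rows; each row is the pose to reach, as a shift and turn from the pose commanded when the call began, along the tool's axes at that moment; what a row does not reach only later rows make up. A row lasts 1/10 s, in which the tool goes at most 50 mm and 8.59 degrees, less where a joint would pass 70% of its speed; a pose out of reach is approached as far as the arm can. A call with a gripper value outside its range is refused whole. The fingers move at their own pace and stop on an object; FORCE is the grip in N (left out, the last holds). Time passes only in rows, so rows that repeat a pose let the fingers close. It gives the time, the measured TCP pose, the force, the opening and the grip force at its end, in the units of the state.
- get_state(): the state, without advancing time (a new reading comes with each control period).
- read_camera(name): name is "scene" or "side" or "wrist"; returns a dict with "frame" (420x560x3 uint8, blue, green, red), "range_z" (420x560 float32, m along the optical axis (not along the pixel's ray), 0 where there is no reading), "vfov" (degrees; the focal length in pixels is half the picture's height over the tangent of half this angle, whatever the lens; pixels are square), "cx", "cy" (the principal point, pixels), "origin" and "orientation" of the camera in the world. Camera axes: x right, y down, z forward; pixel columns grow to the right and rows downward; lengths in m; the calibration is good to about 2 mm. A picture is of the moment at which its call begins.
- ctrl.sign_off(): hands the job in; it is judged then, once.
The state is a dict: "time": time; "qpos": joint angles; "dq": joint speeds; "joint_efforts": joint torques, N m; "eef_pos": TCP position; "tcp_rot": TCP orientation; "contact_force": force on the tool from outside, world axes, zero at the start; "wrist_torque": the same for the moment, N m; "opening": opening from 0.0 (shut) to 1.0 (fully open); "finger_force": force on a finger pad.
Only numpy, scipy, OpenCV 4.12 (cv2) and the standard library are available. Lean on these libraries where they do the work, as an engineer would, in place of code of your own. Each camera call takes 0.05 s, during which the arm holds its last target. There are 200 camera calls.

## Working session

There is one attempt and no reset: what is moved stays moved. The work goes in short steps, Python scripts to look and compute and a shell command to move; the robot and the scene stay as the last step left them, time stands still between calls to the robot, and variables do not carry over. Pictures are saved under pics/ and viewed, at most 10 in all, crops included, and the job is handed in when it is done.

```bash
ls; mkdir -p pics; python3 - <<'E'
from plant import get_state, read_camera
import cv2,numpy as np
print(get_state())
for n in("scene","side"):
    c=read_camera(n);cv2.imwrite(f"pics/{n}0.png",c["frame"]);np.savez(f"{n}0.npz",**c)
    print(n,{k:c[k] for k in("vfov","cx","cy","origin","orientation")})
E
```

```text
pics
{'time': 0.0, 'qpos': array([-1.41399001e+00,  2.87159699e-01,  1.57817493e+00,  2.88181088e-05,
        1.27860735e+00, -1.50002961e-01]), 'dq': array([-3.64447536e-04,  7.90237437e-05,  5.56801355e-04, -1.02872557e-03,
       -2.45892633e-04, -1.18034008e-03]), 'joint_efforts': array([-5.26376534e-04, -4.05981445e+01, -2.92628932e+01, -1.54455133e-04,
        5.78587060e-03,  1.09188511e-05]), 'eef_pos': array([ 0.20379167, -0.64281241,  0.22995228]), 'tcp_rot': array([ 9.88256520e-01,  1.52799445e-01,  9.79756455e-06, -1.17469996e-03]), 'contact_force': array([ 0.4983136 , -0.76246672, -0.57656386]), 'wrist_torque': array([0.01680725, 0.0090306 , 0.00146958]), 'finger_force': 0.0, 'opening': 1.0030423242203474}
scene {'vfov': 57.19846987768173, 'cx': 283.61030430455116, 'cy': 217.1758615652824, 'origin': array([ 0.89247825, -0.21258867,  0.75866072]), 'orientation': array([ 0.81654586,  0.49726338, -0.15810531, -0.24695082])}
side {'vfov': 49.10092998060107, 'cx': 277.37641041699806, 'cy': 209.98132923482842, 'origin': array([0.2932955 , 0.6553876 , 0.76264776]), 'orientation': array([-0.11574012,  0.91373969, -0.38685171,  0.04505281])}
```

View pics/scene0.png

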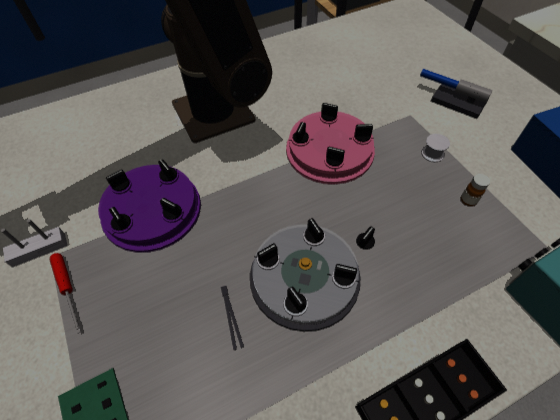

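View pics/side0.png

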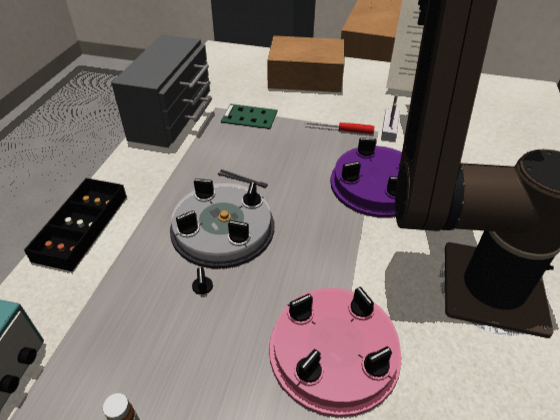

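Scene: the aluminium chamber is at (305,275). Its knobs are at (268,255), (314,232), (345,273) and (296,300). The look-alikes are the purple chamber (150,205), the pink one (331,145) and a loose knob on the bench (366,240). I choose the grey one with the green board and the nut, and check it in a close crop.

```bash
cat > h.py <<'E'
import numpy as np,cv2
from scipy.spatial.transform import Rotation as R
def ray(c,uv,z):
    uv=np.atleast_2d(uv).astype(float);f=c["frame"].shape[0]/2/np.tan(np.radians(float(c["vfov"]))/2)
    d=np.c_[(uv[:,0]-c["cx"])/f,(uv[:,1]-c["cy"])/f,np.ones(len(uv))]@R.from_quat(c["orientation"]).as_matrix().T
    o=np.array(c["origin"]);return o+d*((z-o[2])/d[:,2])[:,None]
def cloud(c):
    v,u=np.mgrid[:420,:560];f=210/np.tan(np.radians(float(c["vfov"]))/2);d=c["range_z"]
    p=np.stack([(u-c["cx"])/f*d,(v-c["cy"])/f*d,d],-1)@R.from_quat(c["orientation"]).as_matrix().T+c["origin"]
    p[d==0]=np.nan;return p
E
python3 - <<'E'
from h import *
ims=[]
for n,s in(("scene",(305,275)),("side",(222,220))):
    c=dict(np.load(n+"0.npz"));p=cloud(c)
    x0=ray(c,s,.042)[0]
    near=np.hypot(p[...,0]-x0[0],p[...,1]-x0[1])<.16
    # cover outline: points at cover height
    m=near&(abs(p[...,2]-.042)<.006)
    q=p[m][:,:2].astype(np.float32);hc=cv2.minEnclosingCircle(q);print(n,"seed",x0,"circle",hc,np.nanmedian(p[m][:,2]))
    # knob tops
    m=(near&(p[...,2]>.075)&(p[...,2]<.095)).astype(np.uint8)
    k,l,st,ce=cv2.connectedComponentsWithStats(m)
    for i in range(1,k):
        if st[i,4]<25: continue
        t=p[l==i];print("  knob",ce[i].round(),st[i,4],t.mean(0).round(4))
        # white line
        mm=cv2.dilate((l==i).astype(np.uint8),np.ones((3,3)))>0
        w=mm&(c["frame"].min(-1)>110)
        vs,us=np.nonzero(w)
        if len(us)>5:
            g=ray(c,np.c_[us,vs],.086)[:,:2];mu=g.mean(0);U,S,V=np.linalg.svd(g-mu);print("   line",len(us),mu.round(4),np.degrees(np.arctan2(V[0,1],V[0,0]))%180,S.round(4))
    x,y=s;cr=c["frame"][y-65:y+65,x-65:x+65];ims.append(cv2.resize(cr,(390,390),interpolation=cv2.INTER_CUBIC))
cv2.imwrite("pics/crop.png",np.hstack(ims))
E
```

```text
scene seed [ 0.6033293  -0.02581292  0.042     ] circle ((0.5915552377700806, 0.0017407909035682678), 0.13062085211277008) 0.040866981917254463
  knob [315. 227.] 138 [0.5342 0.0334 0.0835]
   line 8 [0.5314 0.0346] 179.54711472059566 [0.0275 0.0008]
  knob [267. 251.] 158 [ 0.5388 -0.0794  0.0833]
   line 10 [ 0.5372 -0.0795] 99.61656483508848 [0.039  0.0032]
  knob [345. 270.] 176 [0.6461 0.0383 0.0834]
   line 6 [0.6452 0.0405] 47.5132868459573 [0.0215 0.0005]
  knob [296. 297.] 180 [ 0.6514 -0.074   0.0837]
   line 12 [ 0.6494 -0.073 ] 6.289182934917406 [0.0305 0.0014]
side seed [ 0.58106557 -0.00365534  0.042     ] circle ((0.589011013507843, 0.013426613062620163), 0.14347413182258606) 0.04259606102329594
  knob [203. 182.] 138 [ 0.6458 -0.069   0.0835]
   line 51 [ 0.6482 -0.0746] 9.33389708003807 [0.1166 0.0515]
  knob [251. 189.] 104 [ 0.5328 -0.0722  0.0845]
   line 23 [ 0.5383 -0.0758] 92.63074494848593 [0.0471 0.0182]
  knob [186. 216.] 156 [0.641  0.0438 0.0837]
   line 64 [0.6429 0.0373] 41.06285164011926 [0.119  0.0484]
  knob [238. 225.] 163 [0.5282 0.0388 0.0836]
   line 35 [0.5225 0.0343] 3.16765235286951 [0.079  0.0237]
```

View pics/crop.png

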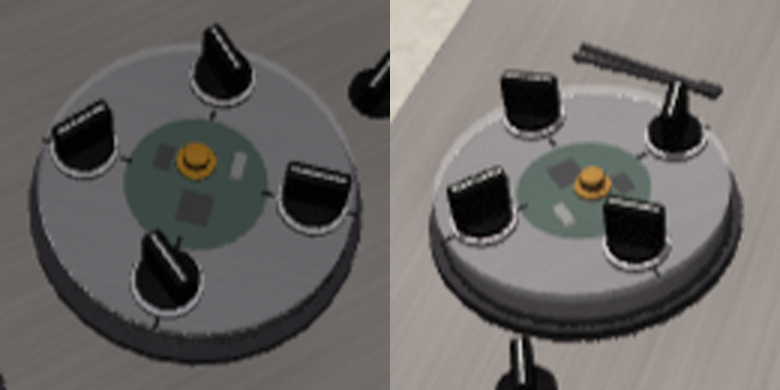

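The crop confirms the choice. The knob at (345,273), at world (.645,.040), has its bar along its marks at about 47°, so it is the finished one. The across knob is at (.537,-.079) with its bar at about 97°. The left knob (+y) is at (.531,.035) with its bar at about 0°, and the right knob (-y) is at (.649,-.073) at about 8°. The sizes agree: radii of about 80 mm and bar tops at about 84 mm. Next I go above the cover's middle and take a close look.

```bash
cat >> h.py <<'E'
def go(s,x,y,z,psi):
    r=R.from_quat(s["tcp_rot"]);d=r.inv().apply(np.array([x,y,z])-s["eef_pos"])*1000
    a=r.as_matrix()[:,0];cur=np.degrees(np.arctan2(a[1],a[0]))
    print("psi",cur.round(2),"shift",d.round(1),"yaw",round((cur-psi+180)%360-180,2))
E
python3 - <<'E'
from h import *;from plant import get_state
go(get_state(),.575,-.02,.27,97)
E
```

```text
psi 17.58 shift [ 542.  -481.8  -38.7] yaw -79.42
```

```bash
python3 -m crank '[[[36,-32,-4],-8,0],[[72,-64,-8],-16,0],[[108,-96,-12],-24,0],[[144,-128,-16],-32,0],[[180,-160,-20],-40,0],[[216,-192,-24],-48,0],[[252,-224,-28],-56,0],[[288,-256,-32],-64,0],[[324,-288,-36],-72,0],[[355,-315,-39],-79,0]]'
python3 - <<'E'
from h import *;from plant import get_state
go(get_state(),.575,-.02,.27,97)
E
```

```text
time: 1.1
eef_pos: [0.4478, -0.2336, 0.2703]
tcp_rot: [0.663, 0.749, 0.0, -0.0]
contact_force: [0.3, -0.2, 0.4]
opening: 0.998
finger_force: 0.0
psi 96.92 shift [196.7 152.1   0.3] yaw -0.08
```

```bash
python3 -m crank '[[[39,30,0],0,0],[[78,60,0],0,0],[[117,90,0],0,0],[[156,120,0],0,0],[[196,152,0],0,0],[[196,152,0],0,0],[[196,152,0],0,0]]'
cat > look.py <<'E'
import sys
from h import *;from plant import get_state,read_camera
c=read_camera("wrist");cv2.imwrite(f"pics/{sys.argv[1]}.png",c["frame"]);np.savez(sys.argv[1]+".npz",**c)
print(c["vfov"],c["origin"],c["orientation"]);s=get_state();print(s["eef_pos"],s["qpos"])
E
python3 look.py w1
```

```text
time: 1.8
eef_pos: [0.5756, -0.0226, 0.2695]
tcp_rot: [0.664, 0.747, -0.001, -0.001]
contact_force: [0.2, -1.0, -0.1]
opening: 0.997
finger_force: 0.0
68.40905977462866 [0.56768399 0.04801357 0.41241344] [0.98836984 0.05824855 0.00744197 0.14027398]
[ 0.57533897 -0.0236388   0.26957855] [-2.16980493e-01  4.15986808e-02  1.78364039e+00 -5.15618628e-04
  1.31782970e+00 -3.32567942e-01]
```

View pics/w1.png

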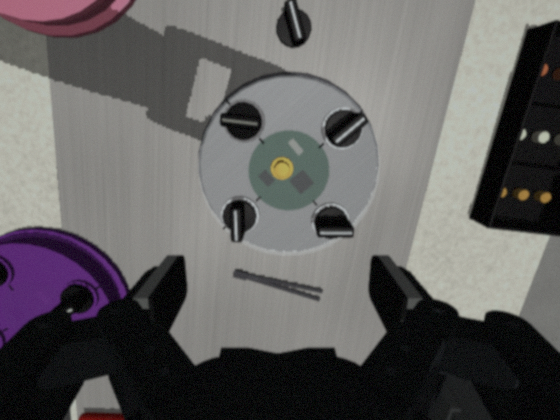

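The wrist view shows the finished knob at (346,127), the across one at (237,220), the left one at (241,122), the right one at (333,222) and the nut at (282,168). Now I measure the white lines.

```bash
cat > lines.py <<'E'
import sys
from h import *
c=dict(np.load(sys.argv[1]+".npz"));g=cv2.cvtColor(c["frame"],cv2.COLOR_BGR2GRAY)
p=cloud(c);top=(p[...,2]>.076)&(p[...,2]<.096)
P={}
for n,x in dict(across=(.537,-.0785),left=(.531,.0345),right=(.649,-.073),done=(.645,.040)).items():
    m=top&(np.hypot(p[...,0]-x[0],p[...,1]-x[1])<.032)
    if m.sum()<30: continue
    w=cv2.erode(m.astype(np.uint8),np.ones((1,1)))>0
    w&=(g>85)
    vs,us=np.nonzero(w)
    q=ray(c,np.c_[us,vs],.086)[:,:2];k=g[vs,us]-60.
    mu=(q*k[:,None]).sum(0)/k.sum();U,S,V=np.linalg.svd((q-mu)*np.sqrt(k)[:,None],full_matrices=False)
    t=(q-mu)@V[0]
    mid=mu+V[0]*(t.max()+t.min())/2
    P[n]=mid;print(n,len(us),"mid",mid.round(4),"ang",(np.degrees(np.arctan2(V[0,1],V[0,0]))%180).round(1),"len",np.ptp(t).round(4),"wid",np.ptp((q-mu)@V[1]).round(4))
if len(P)==4:
    ctr=sum(P.values())/4;print("centre",ctr)
    for n in P: d=P[n]-ctr;print(n,np.hypot(*d).round(4),(np.degrees(np.arctan2(d[1],d[0]))%180).round(1))
E
python3 lines.py w1
```

```text
across 140 mid [ 0.5344 -0.0771] ang 96.4 len 0.0382 wid 0.0146
left 76 mid [0.5281 0.0366] ang 1.7 len 0.0367 wid 0.0073
right 148 mid [ 0.6464 -0.0719] ang 7.0 len 0.042 wid 0.0121
done 167 mid [0.6422 0.041 ] ang 47.7 len 0.0415 wid 0.0088
centre [ 0.58774463 -0.01784573]
across 0.0798 48.0
left 0.0807 137.6
right 0.0797 137.3
done 0.0802 47.3
```

```bash
python3 - <<'E'
from h import *;from plant import get_state
s=get_state();go(s,.5344,-.0771,.11,96.5);go(s,.5344,-.0771,.058,96.5)
E
```

```text
psi 96.63 shift [-48.4 -46.6 159.7] yaw 0.13
psi 96.63 shift [-48.4 -46.5 211.7] yaw 0.13
```

```bash
python3 -m crank '[[[-24,-23,30],0,100],[[-48,-47,60],0,100],[[-48,-47,100],0,100],[[-48,-47,140],0,100],[[-48,-47,160],0,100],[[-48,-47,180],0,100],[[-48,-47,200],0,100],[[-48,-47,212],0,100],[[-48,-47,212],0,100],[[-48,-47,212],0,100]]' 60
python3 - <<'E'
from h import *;from plant import get_state
go(get_state(),.5344,-.0771,.058,96.5)
E
```

```text
time: 2.85
eef_pos: [0.5346, -0.0777, 0.0589]
tcp_rot: [0.666, 0.746, 0.0, 0.0]
contact_force: [1.2, -0.3, -0.8]
opening: 0.609
finger_force: 0.0
psi 96.51 shift [ 0.6 -0.2  0.9] yaw 0.01
```

```bash
python3 look.py w2; python3 lines.py w2
```

```text
68.40905977462866 [ 0.52661231 -0.00698293  0.20177044] [0.98845894 0.05617906 0.00826693 0.14044394]
[ 0.53517115 -0.07763853  0.05946592] [-3.31735106e-01  2.03606199e-01  2.02287753e+00 -4.50309558e-05
  9.13172704e-01 -4.45768988e-01]
across 628 mid [ 0.5343 -0.0775] ang 95.9 len 0.0376 wid 0.0568
left 19 mid [0.5304 0.0285] ang 4.2 len 0.0393 wid 0.0042
right 574 mid [ 0.6388 -0.0732] ang 6.8 len 0.0373 wid 0.0071lines.py:13: RuntimeWarning: invalid value encountered in divide
  mu=(q*k[:,None]).sum(0)/k.sum();U,S,V=np.linalg.svd((q-mu)*np.sqrt(k)[:,None],full_matrices=False)
Traceback (most recent call last):
  File "lines.py", line 14, in <module>
    t=(q-mu)@V[0]
             ~^^^
IndexError: index 0 is out of bounds for axis 0 with size 0
```

View pics/w2.png

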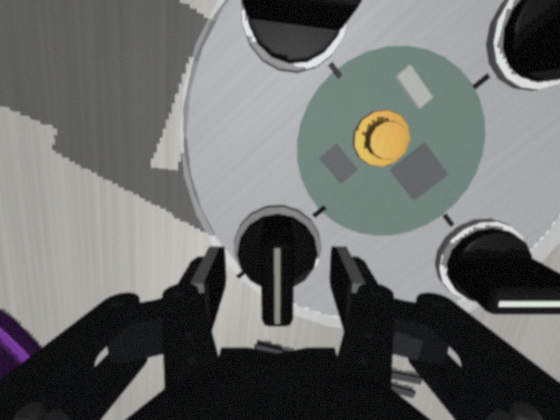

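The bar (white line from (277,248) to (278,318)) stands midway between the fingers and parallel to the pads. I close and then turn clockwise by 49°.

```bash
python3 -m crank '[[[0,0,0],0,255],[[0,0,0],0,255],[[0,0,0],0,255],[[0,0,0],0,255],[[0,0,0],0,255],[[0,0,0],0,255]]' 60 && python3 -m crank '[[[0,0,0],6,255],[[0,0,0],12,255],[[0,0,0],18,255],[[0,0,0],24,255],[[0,0,0],30,255],[[0,0,0],36,255],[[0,0,0],42,255],[[0,0,0],47,255],[[0,0,0],48.8,255],[[0,0,0],48.8,255]]'
python3 -m crank '[[[0,0,0],0,255],[[0,0,0],0,255],[[0,0,0],0,255]]'
python3 - <<'E'
from h import *;from plant import get_state
s=get_state();go(s,.5344,-.0771,.058,47.7);print(s["wrist_torque"])
E
```

```text
time: 3.5
eef_pos: [0.5344, -0.0771, 0.0594]
tcp_rot: [0.665, 0.747, -0.001, -0.0]
contact_force: [-3.5, -1.4, 6.2]
opening: 0.15
finger_force: 59.8
time: 4.5
eef_pos: [0.5341, -0.077, 0.0594]
tcp_rot: [0.914, 0.405, -0.001, -0.0]
contact_force: [-4.7, -1.3, 6.6]
opening: 0.157
finger_force: 60.0
time: 4.8
eef_pos: [0.5341, -0.077, 0.0594]
tcp_rot: [0.914, 0.405, -0.001, -0.0]
contact_force: [-4.2, -0.4, 5.8]
opening: 0.152
finger_force: 60.0
psi 47.8 shift [0.1 0.3 1.4] yaw 0.1
[-0.08528609  0.69404277 -0.05773535]
```

```bash
python3 -m crank '[[[0,0,0],0,100],[[0,0,0],0,100],[[0,0,0],0,100],[[0,0,0],0,100],[[0,0,-30],0,100],[[0,0,-70],0,100],[[0,0,-110],0,100],[[0,0,-150],0,100],[[0,0,-190],0,100],[[0,0,-210],0,100]]'
python3 - <<'E'
from h import *;from plant import get_state
s=get_state();go(s,.52,-.018,.27,1.7)
E
```

```text
time: 5.8
eef_pos: [0.536, -0.0773, 0.2731]
tcp_rot: [0.914, 0.405, 0.003, 0.002]
contact_force: [-0.3, -0.2, 0.1]
opening: 0.606
finger_force: 0.0
psi 47.79 shift [ 33.2 -51.7   2.8] yaw 46.09
```

```bash
python3 -m crank '[[[16,-25,0],8,100],[[33,-52,0],16,100],[[33,-52,0],24,100],[[33,-52,0],32,100],[[33,-52,0],40,100],[[33,-52,0],46,100],[[33,-52,0],46,100],[[33,-52,0],46,100],[[33,-52,0],46,100]]'
python3 look.py w3; python3 lines.py w3
python3 - <<'E'
from h import *;from plant import get_state
s=get_state();go(s,.5281,.0366,.058,1.7)
E
```

```text
time: 6.7
eef_pos: [0.5182, -0.0175, 0.2682]
tcp_rot: [1.0, 0.016, -0.0, -0.0]
contact_force: [0.3, 0.8, 0.1]
opening: 0.605
finger_force: 0.0
68.40905977462866 [ 0.58915963 -0.01501932  0.41116375] [ 0.71135203 -0.6885439  -0.0984152   0.10099519]
[ 0.51820087 -0.01753606  0.26827807] [-2.29682676e-01 -9.11654637e-02  1.91611991e+00  1.03471722e-05
  1.31669482e+00  1.30893444e+00]
across 171 mid [ 0.5335 -0.0768] ang 46.1 len 0.0382 wid 0.0135
left 141 mid [0.5282 0.0366] ang 2.1 len 0.0387 wid 0.0099
right 236 mid [ 0.6463 -0.0716] ang 7.6 len 0.0424 wid 0.0132
done 227 mid [0.6429 0.0423] ang 47.0 len 0.0385 wid 0.0133
centre [ 0.58774984 -0.01737936]
across 0.0804 47.6
left 0.0803 137.8
right 0.0798 137.2
done 0.0812 47.2
psi 1.84 shift [ 11.6 -53.8 210.3] yaw 0.14
```

View pics/w3.png

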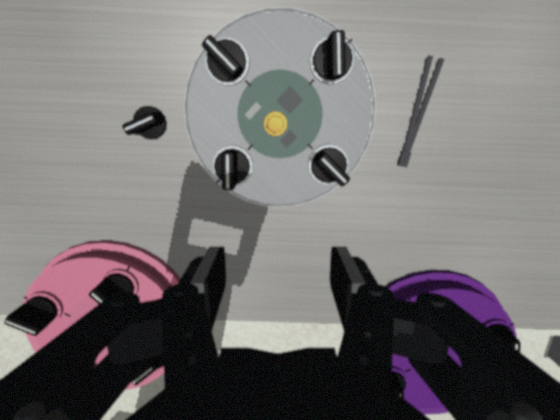

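The across knob at (330,167) now points at the centre, measured at 46–47° against 47.5°. The left knob is at (231,169) and the right one at (336,52), both still unturned. I go to the left knob.

```bash
python3 -m crank '[[[6,-27,30],0,100],[[12,-54,60],0,100],[[12,-54,100],0,100],[[12,-54,140],0,100],[[12,-54,160],0,100],[[12,-54,180],0,100],[[12,-54,200],0,100],[[12,-54,210],0,100],[[12,-54,210],0,100],[[12,-54,210],0,100]]'
python3 - <<'E'
from h import *;from plant import get_state
go(get_state(),.5282,.0366,.058,-42.5)
E
```

```text
time: 7.75
eef_pos: [0.5291, 0.0368, 0.059]
tcp_rot: [1.0, 0.016, 0.0, 0.0]
contact_force: [0.4, 0.2, 0.9]
opening: 0.606
finger_force: 0.0
psi 1.79 shift [-0.9  0.1  1. ] yaw 44.29
```

```bash
python3 -m crank '[[[0,0,0],0,255],[[0,0,0],0,255],[[0,0,0],0,255],[[0,0,0],0,255],[[0,0,0],0,255],[[0,0,0],0,255]]' 60 && python3 -m crank '[[[0,0,0],6,255],[[0,0,0],12,255],[[0,0,0],18,255],[[0,0,0],24,255],[[0,0,0],30,255],[[0,0,0],36,255],[[0,0,0],42,255],[[0,0,0],44,255],[[0,0,0],44,255],[[0,0,0],44,255]]'
python3 - <<'E'
from h import *;from plant import get_state
s=get_state();go(s,.5282,.0366,.058,-42.5);print(s["qpos"])
E
```

```text
time: 8.35
eef_pos: [0.5293, 0.0364, 0.0595]
tcp_rot: [1.0, 0.016, 0.001, 0.0]
contact_force: [-0.9, -2.0, 7.0]
opening: 0.151
finger_force: 59.3
time: 9.35
eef_pos: [0.5293, 0.0364, 0.0596]
tcp_rot: [0.933, -0.36, 0.001, 0.0]
contact_force: [-2.5, -2.3, 5.9]
opening: 0.152
finger_force: 59.5
psi -42.24 shift [-0.9  0.6  1.6] yaw 0.26
[-1.22406009e-01  1.83075854e-01  2.04716181e+00 -6.82434276e-04
  9.09767175e-01  2.18608992e+00]
```

```bash
python3 -m crank '[[[0,0,0],0,100],[[0,0,0],0,100],[[0,0,0],0,100],[[0,0,0],0,100],[[0,0,-30],0,100],[[0,0,-70],-8,100],[[0,0,-110],-16,100],[[0,0,-110],-24,100],[[0,0,-110],-32,100],[[0,0,-110],-32,100]]'
python3 - <<'E'
from h import *;from plant import get_state
s=get_state();go(s,.6464,-.0717,.058,7.3)
E
```

```text
time: 10.35
eef_pos: [0.5285, 0.0369, 0.1686]
tcp_rot: [0.996, -0.089, 0.0, -0.0]
contact_force: [-1.2, -0.0, -0.0]
opening: 0.609
finger_force: 0.0
psi -10.23 shift [135.2  86.  110.6] yaw -17.53
```

```bash
python3 -m crank '[[[34,22,0],-6,100],[[68,43,0],-12,100],[[102,65,0],-17.5,100],[[135,86,0],-17.5,100],[[135,86,20],-17.5,100],[[135,86,60],-17.5,100],[[135,86,90],-17.5,100],[[135,86,110],-17.5,100],[[135,86,110],-17.5,100],[[135,86,110],-17.5,100]]'
python3 look.py w4
python3 - <<'E'
from h import *;from plant import get_state
s=get_state();go(s,.6464,-.0717,.058,7.3);go(s,.6464,-.0717,.058,-42.5)
E
```

```text
time: 11.35
eef_pos: [0.6459, -0.0717, 0.0579]
tcp_rot: [0.998, 0.063, -0.001, -0.0]
contact_force: [-0.3, -0.2, 0.6]
opening: 0.608
finger_force: 0.0
68.40905977462866 [ 0.71652282 -0.0626424   0.20078559] [ 0.74251433 -0.6547254  -0.0940682   0.10563283]
[ 0.64687995 -0.07191452  0.05935692] [-2.66386470e-01  4.16426081e-01  1.74685112e+00  5.45833721e-05
  9.76769975e-01  1.17860286e+00]
psi 7.21 shift [-0.5 -0.3  1.4] yaw -0.09
psi 7.21 shift [-0.5 -0.3  1.4] yaw 49.71
```

View pics/w4.png

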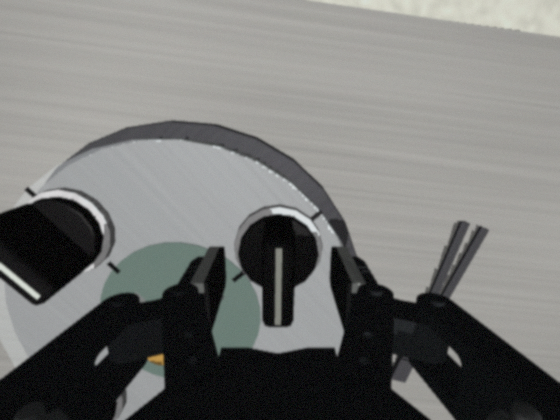

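The right knob's bar (white line from (278,250) to (278,322)) is centred and parallel between the fingers. I close and turn by 49.5°.

```bash
python3 -m crank '[[[0,0,0],0,255],[[0,0,0],0,255],[[0,0,0],0,255],[[0,0,0],0,255],[[0,0,0],0,255],[[0,0,0],0,255]]' 60 && python3 -m crank '[[[0,0,0],6,255],[[0,0,0],12,255],[[0,0,0],18,255],[[0,0,0],24,255],[[0,0,0],30,255],[[0,0,0],36,255],[[0,0,0],42,255],[[0,0,0],48,255],[[0,0,0],49.5,255],[[0,0,0],49.5,255]]'
python3 -m crank '[[[0,0,0],0,255],[[0,0,0],0,255],[[0,0,0],0,100],[[0,0,0],0,100],[[0,0,0],0,100],[[0,0,0],0,100],[[0,0,-40],0,100],[[0,0,-80],0,100],[[0,0,-120],0,100],[[0,0,-160],0,100]]'
python3 - <<'E'
from h import *;from plant import get_state
s=get_state();go(s,.52,-.018,.27,1.7)
E
```

```text
time: 12.0
eef_pos: [0.647, -0.0718, 0.06]
tcp_rot: [0.998, 0.063, 0.001, 0.0]
contact_force: [-0.9, 1.1, 6.0]
opening: 0.153
finger_force: 59.9
time: 13.0
eef_pos: [0.647, -0.0715, 0.06]
tcp_rot: [0.933, -0.361, 0.001, -0.0]
contact_force: [-1.7, 1.4, 5.0]
opening: 0.153
finger_force: 60.1
time: 14.0
eef_pos: [0.6458, -0.0718, 0.2196]
tcp_rot: [0.933, -0.36, -0.0, 0.0]
contact_force: [0.6, -0.3, 0.6]
opening: 0.609
finger_force: 0.0
psi -42.23 shift [-129.3   44.7  -50.4] yaw -43.93
```

```bash
python3 -m crank '[[[-30,10,-12],-8,100],[[-60,20,-24],-16,100],[[-90,31,-36],-24,100],[[-129,45,-50],-32,100],[[-129,45,-50],-40,100],[[-129,45,-50],-44,100],[[-129,45,-50],-44,100],[[-129,45,-50],-44,100],[[-129,45,-50],-44,100]]'
python3 look.py w5; python3 lines.py w5
```

```text
time: 14.9
eef_pos: [0.5204, -0.0185, 0.268]
tcp_rot: [1.0, 0.015, -0.0, -0.0]
contact_force: [0.1, -0.0, -0.3]
opening: 0.607
finger_force: 0.0
68.40905977462866 [ 0.59144819 -0.01621562  0.41089354] [ 0.7103896  -0.68948527 -0.0987589   0.10101169]
[ 0.52042867 -0.01853964  0.26802616] [-2.30585937e-01 -8.53264986e-02  1.91115533e+00 -2.49308192e-05
  1.31632679e+00  1.31019628e+00]
across 168 mid [ 0.5337 -0.0767] ang 46.9 len 0.0389 wid 0.012
left 115 mid [0.5299 0.0364] ang 136.9 len 0.0357 wid 0.0046
right 233 mid [ 0.6479 -0.0719] ang 135.9 len 0.0383 wid 0.0138
done 220 mid [0.6429 0.0423] ang 47.6 len 0.0385 wid 0.0132
centre [ 0.58861444 -0.01746815]
across 0.0807 47.2
left 0.0797 137.4
right 0.0805 137.4
done 0.0807 47.8
```

View pics/w5.png

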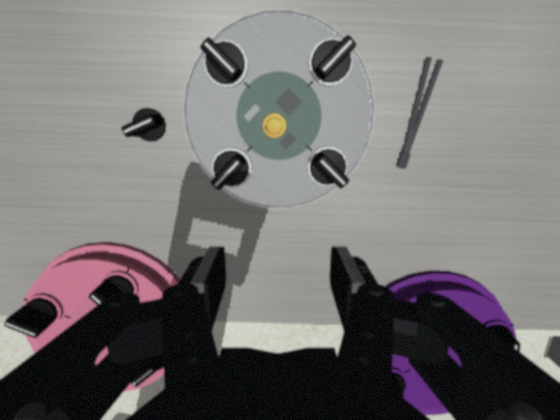

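All four bars, at (222,60), (334,58), (231,170) and (329,168), point at the centre to within about 1.5°, and the gripper is clear.

```bash
python3 -c "from plant import ctrl;print(ctrl.sign_off())"
```

```text
the job is handed in; nothing more can be done
None
```

The job is handed in: I turned the across knob first, then the left and the right, and the last image shows all three bars pointing at the cover's centre to within about 1.5°, after 14.9 s of the 67 s allowed.

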